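# Slide the lid home on the cartridge rack

### The job

Close the blue cartridge rack: slide its rectangular lid, the one with the grip bar, along the top of the rack until it drops into the recess over the cartridges and lies flat in it. Slide it, do not lift it off the rack, and leave the round coaster and the steel tumbler where they are.

Things in the scene. Friction and masses are not known exactly. Their poses are not given: they have to be found in the camera images.
- rack: Fixed blue plastic block, 160 (its x) x 370 (its y) x 40 mm high. Origin: centre of its underside. Its top is a smooth deck; in the middle, centred on the origin, is a recess 130 (x) x 110 (y) mm, 8 mm deep (floor 32 mm above the origin), with a smaller open well of cartridges in its floor. The deck runs 130 mm beyond the recess at both y ends; the lid starts on one end, the coaster on the other.
- lid: Loose white plastic lid, ~120 g: plate 110 (its x) x 90 (its y) x 6 mm, origin at the centre of its underside. On its middle an upright grip bar, 60 mm along x, 16 mm thick in y, 25 mm high above the plate. Starts flat on one end of the deck, axes within 10 degrees of the rack's, either way round is right. In the recess it has 10 mm play to each side and its origin is 32 mm above the rack's.
- coaster: Bystander: loose round white silicone coaster, 92 mm in diameter, 6 mm thick, flat on the deck at the other end of the rack. Origin: centre of its underside.
- tumbler: Bystander: loose stainless steel tumbler with a black lid, 76 mm in diameter, 150 mm tall, upright on the desk to the left of the rack. Origin: centre of its underside.
Not all that is in view belongs to the job. Leave any green or yellow look-alike of the lid alone.

How it is judged:
By the outcome, as a careful person would: the job done as asked, in the order asked, and still so for the second after the job is handed in, with the robot touching nothing.
It also fails if it takes over 35 s, if anything falls off the work surface, if the arm or the gripper's body presses on something with over 40 N, if the wrist force passes 120 N, or if a joint passes its speed limit or range.

### The arm

A 7-joint arm with a two-finger parallel gripper is mounted at the origin on the work surface. World frame = base frame: x ahead of the robot, y to its left, z up, the work surface at z = 0. Lengths are in m, angles in rad, forces in N, time in s.
With the tool pointing down it reaches from about 0.425 to 0.875 m from the base axis. Payload 4.7 kg.
Tool frame: the origin (TCP) lies midway between the tips of the shut fingers; the grasp point (between the pads) lies 19 mm behind it; x points along the fingers, z is the direction in which the jaws open and shut, and the axes are right-handed (so a half turn about x gives the same grasp; the last joint's range is limited). The gripper opens to 87 mm and grips with 3 to 60 N. Pads are 19 mm wide; open, the fingers measure 117 mm over their backs; the gripper's body (75 mm by 190 mm) begins 51 mm behind the grasp point.
Start: joints at [-1.324, 0.321, -0.07, 1.45, 0.023, 1.371, -0.057], TCP at [0.15, 0.632, 0.223] pointing down, gripper open.
Joint ranges: [-2.86, 2.86], [-0.3, 2.09], [-1.38, 1.24], [0.06, 2.45], [-1.56, 4.7], [0.09, 2.05], [-2.69, 2.69]. Speed limits (rad/s): [2.57, 2.57, 3.14, 3.14, 3.14, 3.14, 3.14].

### API

Orientations are given as a rotation vector (axis times angle).
In Python, from bench import ctrl, vision, close_job gives the robot as it stands. The module is installed in compiled form; this text tells all that it offers.
- The arm moves only by the tool servo_tool, never from a script. Its argument "commands" is a list that holds one entry, the list of rows, each a list of 7 numbers: the turn, a rotation vector about the tool's x, y, z in degrees, then the shift along the tool's x, y, z in mm, then the finger opening in mm, from 0 to 87. In form: [[[wx, wy, wz, x, y, z, grip], ...]]. A call has 1 to 5 rows; each row is the pose to reach, as a shift and turn from the pose commanded when the call began, along the tool's axes at that moment; what a row does not reach only later rows make up. A row lasts 1/8 s, in which the tool goes at most 62.5 mm and 10.7 degrees, less where a joint would pass 70% of its speed; a pose out of reach is approached as far as the arm can. A call with a gripper value outside its range is refused whole. The fingers move at their own pace and stop on an object; "newtons" is the grip in N (left out, the last holds). Time passes only in rows, so rows that repeat a pose let the fingers close. It gives the time, the measured TCP pose, the force and the opening at its end, in the units of the state.
- ctrl.get_state(): the state, without advancing time (a new reading comes with each control period).
- vision.get_image(name): name is "scene" or "top" or "wrist"; returns the picture (480x640x3 uint8, red, green, blue); there is no depth.
- vision.camera_info(name): a dict with "fov_y" (degrees; the focal length in pixels is half the picture's height over the tangent of half this angle, whatever the lens; pixels are square), "cx", "cy" (the principal point, pixels), "pose" (4x4, takes a point from camera to world coordinates). Camera axes: x right, y down, z forward; pixel columns grow to the right and rows downward; lengths in m; the calibration is good to about 2 mm. A picture is of the moment at which its call begins: read the wrist's pose just before it. camera_info takes no time and is no camera call; for the wrist camera it gives the pose at the moment of the call.
- close_job(): hands the job in, once; it reports no verdict.
The state is a dict: "time": time; "joint_positions": joint angles; "qd": joint speeds; "joint_torque": joint torques, N m; "position": TCP position; "tool_rot": TCP orientation; "ft_force": force on the tool from outside, world axes, zero at the start; "torque": the same for the moment, N m; "grip_width": opening from 0.0 (shut) to 1.0 (fully open).
Only numpy, scipy, OpenCV 4.12 (cv2) and the standard library are available. Lean on these libraries where they do the work, as an engineer would, in place of code of your own. Each camera call takes 0.05 s, during which the arm holds its last target. There are 200 camera calls.

## Working session

There is one attempt and no reset: what is moved stays moved. The work goes in short steps, Python scripts to look and compute and a tool call to move; the robot and the scene stay as the last step left them, time stands still between calls to the robot, and variables do not carry over. Pictures are saved under pics/ and viewed, about 8 in all and at most 12, crops included, and the job is handed in when it is done.

Besides the shell and the picture viewer there is one more tool, called after "Emit:" as name([rows], argument=value, ...), one row to a line, values as JSON. servo_tool: Moves the arm, as the interface text tells. Its arguments: {"type":"object","properties":{"commands":{"type":"array"},"newtons":{"type":"number"}},"required":["commands"]}

```bash
mkdir -p pics
cat > h.py <<'E'
import numpy as np, cv2
from bench import ctrl, vision
from scipy.spatial.transform import Rotation as R
def grab(n,f=None):
    i=vision.camera_info(n); im=vision.get_image(n)
    if f: cv2.imwrite('pics/'+f,im[:,:,::-1])
    return im,i
def cast(i,uv,z):
    f=240/np.tan(np.radians(i['fov_y'])/2); P=np.array(i['pose'])
    uv=np.atleast_2d(uv).astype(float)
    d=np.c_[(uv[:,0]-i['cx'])/f,(uv[:,1]-i['cy'])/f,np.ones(len(uv))]@P[:3,:3].T
    return P[:3,3]+d*((z-P[2,3])/d[:,2])[:,None]
def proj(i,X):
    f=240/np.tan(np.radians(i['fov_y'])/2); P=np.array(i['pose'])
    c=(np.atleast_2d(X)-P[:3,3])@P[:3,:3]
    return np.c_[f*c[:,0]/c[:,2]+i['cx'],f*c[:,1]/c[:,2]+i['cy']]
E
python3 - <<'E'
from h import *
np.set_printoptions(precision=4,suppress=True)
a,i=grab('top','top0.png');print(i)
b,j=grab('scene','scene0.png');print(j)
s=ctrl.get_state();print(s['time'],s['position'],R.from_rotvec(s['tool_rot']).as_matrix(),s['grip_width'])
E
```

```text
{'fov_y': 43.52254298357386, 'cx': 316.6694884688612, 'cy': 242.16888954594634, 'pose': array([[ 0.0108, -0.9851,  0.1716,  0.3049],
       [-0.9999, -0.009 ,  0.0115,  0.1544],
       [-0.0098, -0.1717, -0.9851,  1.0196],
       [ 0.    ,  0.    ,  0.    ,  1.    ]])}
{'fov_y': 48.555787073132, 'cx': 322.6402909210897, 'cy': 238.99546734839478, 'pose': array([[ 0.7525,  0.4187, -0.5084,  1.0286],
       [ 0.6586, -0.4863,  0.5743, -0.4857],
       [-0.0068, -0.767 , -0.6417,  0.7473],
       [ 0.    ,  0.    ,  0.    ,  1.    ]])}
0.1 [0.1499 0.632  0.2216] [[-0.0003 -0.973   0.2307]
 [-0.0017  0.2307  0.973 ]
 [-1.     -0.0001 -0.0017]] 0.997926763602362
```

View pics/top0.png

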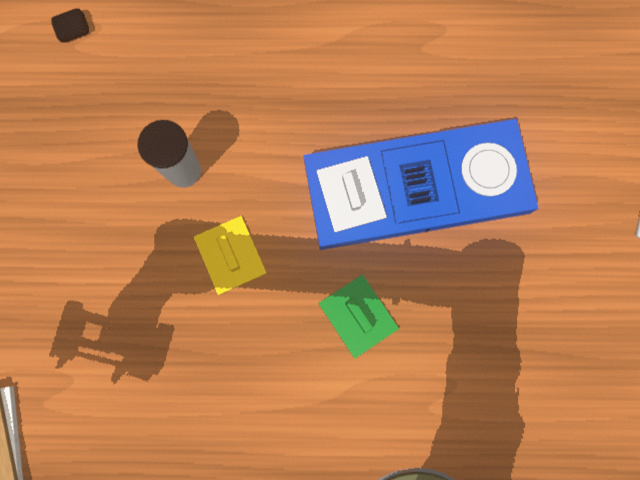

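View pics/scene0.png

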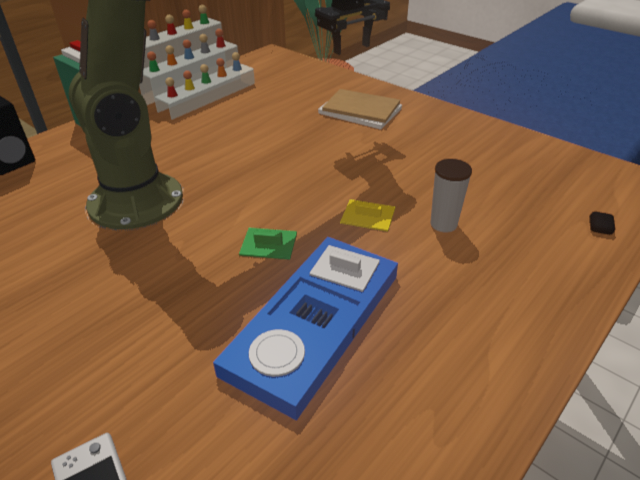

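The white lid with its bar is at top-view pixel (352,193), with the coaster at (489,169). The look-alikes are green at (360,316) and yellow at (230,255), and the tumbler is at (165,145). The lid is the white rectangle on the rack's left (+y) end. Next I measure it and check it in a crop.

```bash
cat > m.py <<'E'
from h import *
np.set_printoptions(precision=4,suppress=True)
def rect(i,mask,z,hull=True):
    c=max(cv2.findContours(mask.astype(np.uint8),0,1)[0],key=cv2.contourArea)
    p=cast(i,c[:,0],z)[:,:2]
    (cx,cy),(w,h),a=cv2.minAreaRect((p*1000).astype(np.float32))
    return np.array([cx,cy,w,h,a]),c
def measure(n,f):
    im,i=grab(n,f); hsv=cv2.cvtColor(im,cv2.COLOR_RGB2HSV)
    H,S,V=cv2.split(hsv)
    blue=((H>105)&(H<130)&(S>140)&(V>90))
    white=((S<60)&(V>130)).astype(np.uint8)
    return im,i,blue,white
if __name__=='__main__':
    im,i,blue,white=measure('top','top1.png')
    r,c=rect(i,blue,.04);print('rack(deck)',r)
    poly=cv2.approxPolyDP(cv2.convexHull(c),8,True)[:,0];print(poly.tolist(),(cast(i,poly,.04)[:,:2]*1000).round())
    m=np.zeros_like(white);cv2.fillPoly(m,[cv2.convexHull(c)],1);white*=m
    for k in cv2.findContours(white,0,1)[0]:
        if cv2.contourArea(k)>500:
            t=np.zeros_like(white);cv2.fillPoly(t,[k],1);print('white',rect(i,t,.046)[0],cv2.boundingRect(k))
    cr=cv2.resize(im[110:260,290:550],None,fx=3,fy=3,interpolation=2)
    cv2.imwrite('pics/crop1.png',cr[:,:,::-1])
E
python3 m.py
```

```text
rack(deck) [578.8251  -6.1252 163.6537 368.619   10.4554]
[[516, 120], [536, 208], [320, 246], [305, 155]] [[ 691. -172.]
 [ 537. -199.]
 [ 469.  160.]
 [ 626.  187.]]
white [557.8518 109.6154 110.8202  90.7144  16.5337] (317, 156, 70, 76)
white [ 601.9298 -120.6317   90.3291   91.7791    0.4759] (461, 143, 56, 53)
```

View pics/crop1.png

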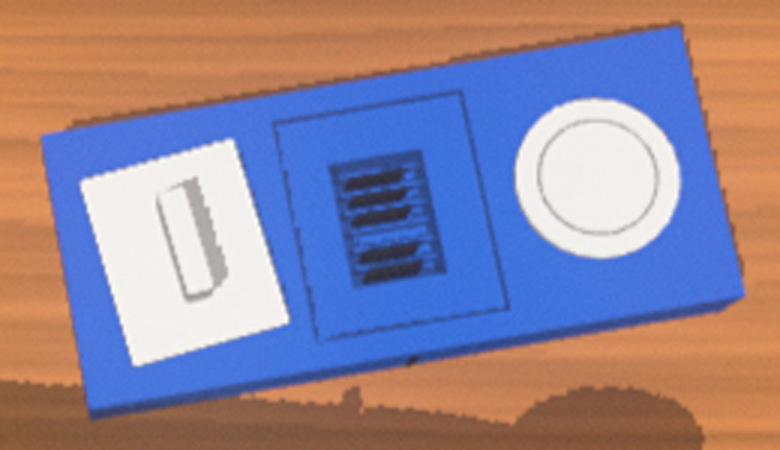

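The crop shows the white lid with its grip bar, and its size measures 111x91 mm. The recess is to its right and the coaster is beyond that. I start the reach at a safe height of 0.22 m, above the tumbler.

Emit:
servo_tool([
  [[0, 0, 0, 0, -47, -37.5, 87], [0, 0, 0, 0, -94, -75, 87], [0, 0, 0, 0, -141, -112.5, 87], [0, 0, 0, 0, -188, -150, 87], [0, 0, 0, 0, -235, -187.5, 87]],
])

```text
time: 0.78
position: [0.3364, 0.394, 0.2225]
tool_rot: [-1.036, 1.31, 1.036]
ft_force: [-0.3, -0.3, 1.8]
grip_width: 1.002
```

Emit:
servo_tool([
  [[0, 0, 0, 0, -47, -37.5, 87], [0, 0, 0, 0, -94, -75, 87], [0, 0, 0, 0, -141, -112.5, 87], [0, 0, 0, 0, -188, -150, 87], [0, 0, 0, 0, -235, -187.5, 87]],
])

```text
time: 1.4
position: [0.5216, 0.1576, 0.2226]
tool_rot: [-1.036, 1.31, 1.036]
ft_force: [0.8, 0.9, 0.2]
grip_width: 1.002
```

Emit:
servo_tool([
  [[-10, 0, 0, 0, -20, -15, 60], [-20, 0, 0, 0, -40, -30, 60], [-30, 0, 0, 30, -47, -39, 60], [-30, 0, 0, 60, -47, -39, 60], [-30, 0, 0, 60, -47, -39, 60]],
])

```text
time: 2.02
position: [0.5555, 0.1098, 0.1601]
tool_rot: [-1.418, 1.062, 1.424]
ft_force: [-0.8, -0.4, 0.5]
grip_width: 0.698
```

```bash
cat > w.py <<'E'
from m import *
import sys
def tool():
    s=ctrl.get_state();M=R.from_rotvec(s['tool_rot']).as_matrix()
    print('t',s['time'],'pos',s['position'],'yaw',np.degrees(np.arctan2(-M[0,2],M[1,2])),'F',s['ft_force'],'g',s['grip_width']*87,'x',M[:,0])
    return s,M
E
python3 - <<'E'
from w import *
tool()
i=vision.camera_info('top')
c=cast(i,[[381.7,151.3],[444.3,140.7],[459.3,213.3],[396,223.3]],.04)*1000
print(c[:,:2],c.mean(0),np.linalg.norm(c-np.roll(c,1,0),axis=1))
im,i,b,w=measure('wrist','w1.png');print(i['pose'])
E
```

```text
t 2.025 pos [0.5555 0.1098 0.1601] yaw 16.63382196411141 F [-0.7641 -0.4378  0.5202] g 60.71937049332891 x [-0.0053 -0.0017 -1.    ]
[[633.1467  57.2086]
 [652.7423 -49.2738]
 [526.5473 -70.9519]
 [508.6355  34.4465]] [580.268   -7.1426  40.    ] [126.5746 108.2704 128.0434 106.9096]
[[-0.2869  0.9244  0.2516  0.486 ]
 [ 0.958   0.2768  0.0751  0.0895]
 [-0.0002  0.2625 -0.9649  0.322 ]
 [ 0.      0.      0.      1.    ]]
```

View pics/w1.png

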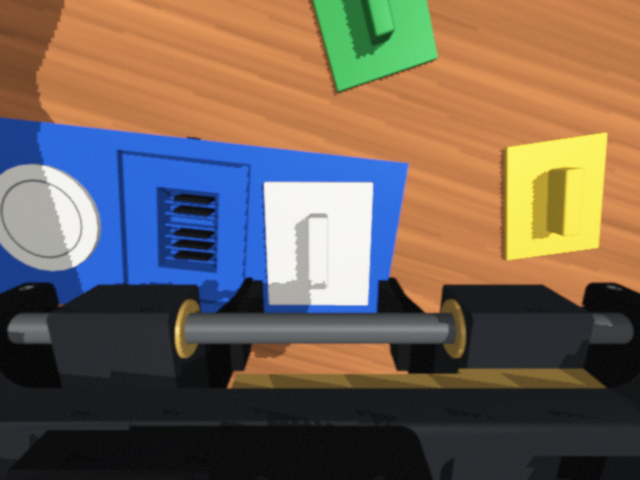

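The wrist view shows the white lid at about (319,243), lined up with the open fingers. The bar's top face is at about (318,251). I cast both views to fix the bar's centre.

Run:
```python
from w import *
s,M=tool()
im,i,b,w=measure('wrist','w2.png')
w=w.copy();w[:, :240]=0;w[:,400:]=0;w[320:]=0
w=cv2.morphologyEx(w,cv2.MORPH_CLOSE,np.ones((9,9)))
r,c=rect(i,w.astype(bool),.046);print('lid wrist',r,cv2.boundingRect(c))
p=cast(i,[[309,214],[328,214],[328,289],[309,289]],.071)
print('bar',p[:,:2],p.mean(0))
im,i,b,w=measure('top',None)
```

```text
t 2.075 pos [0.5568 0.1103 0.1619] yaw 16.657715632702075 F [ 0.6763  0.0196 -0.3432] g 59.851233693090364 x [-0.0021 -0.0007 -1.    ]
lid wrist [558.9609 109.4252 108.5216  90.0881  16.6938] (264, 180, 109, 122)
bar [[0.5318 0.0944]
 [0.5276 0.1085]
 [0.5871 0.1267]
 [0.5916 0.1118]] [0.5595 0.1104 0.071 ]
```

Both views agree to within 1 mm: lid centre (558.5, 109.6), yaw 16.6°. I descend over the bar, then grip gently.

Emit:
servo_tool([
  [[0, 0, 0, 40, -1.5, -1, 45], [0, 0, 0, 80, -1.5, -1, 45], [0, 0, 0, 100, -1.5, -1, 45], [0, 0, 0, 110, -1.5, -1, 45], [0, 0, 0, 110, -1.5, -1, 45]],
])

```text
time: 2.8
position: [0.5597, 0.1102, 0.0532]
tool_rot: [-1.421, 1.056, 1.42]
ft_force: [-0.4, 0.5, 0.4]
grip_width: 0.517
```

Emit:
servo_tool([
  [[0, 0, 0, 0, 0, 0, 25], [0, 0, 0, 0, 0, 0, 10], [0, 0, 0, 0, 0, 0, 10], [0, 0, 0, 0, 0, 0, 10], [0, 0, 0, 0, 0, 0, 10]],
], newtons=10)

```text
time: 3.42
position: [0.5595, 0.1098, 0.0529]
tool_rot: [-1.42, 1.057, 1.42]
ft_force: [0.0, -0.7, 2.6]
grip_width: 0.184
```

Run:
```python
from w import *
s,M=tool()
m,_,_,_=measure('top','t3.png')
cr=cv2.resize(m[110:260,290:550],None,fx=3,fy=3,interpolation=2)
b,_=grab('wrist')
cv2.imwrite('pics/c3.png',np.vstack([cr[:,:640],b[100:350]])[:,:,::-1][:600])
```

```text
t 3.425 pos [0.5595 0.1098 0.0529] yaw 16.658919546966178 F [ 0.0034 -0.6718  2.617 ] g 16.009283550759665 x [ 0.0005  0.0002 -1.    ]
```

View pics/c3.png

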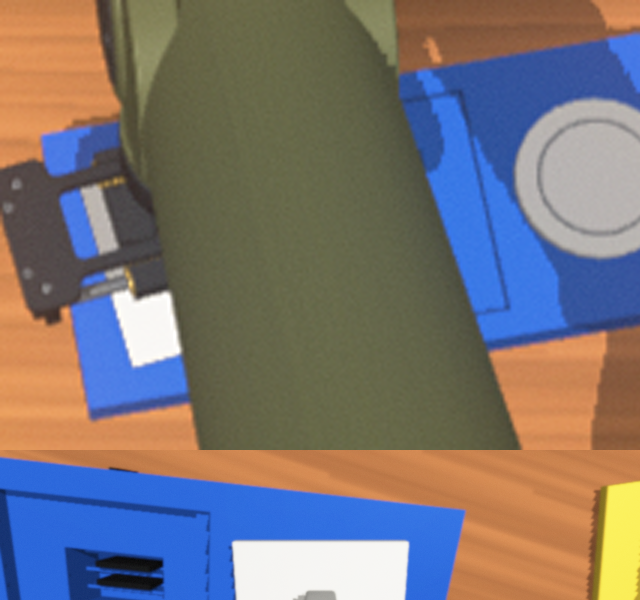

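The bar is gripped: the opening is 16.0 mm, as expected. I slide along the rack at deck height and turn 6.4° to line up with the recess.

Emit:
servo_tool([
  [[1.5, 0, 0, 0.5, 2, -15, 10], [3, 0, 0, 0.5, 4.5, -38, 10], [5, 0, 0, 0.5, 7.5, -62, 10], [6.4, 0, 0, 0.5, 10, -86, 10], [6.4, 0, 0, 0.5, 12, -100, 10]],
])

```text
time: 4.15
position: [0.5768, 0.009, 0.0524]
tool_rot: [-1.338, 1.12, 1.338]
ft_force: [-0.7, 3.1, 3.6]
grip_width: 0.176
```

Run:
```python
from w import *
s,M=tool()
print('to go in tool mm',M.T@(np.array([.5797,-.0067,s['position'][2]])-s['position'])*1000)
b,_=grab('wrist','w4.png')
```

```text
t 4.15 pos [0.5768 0.009  0.0524] yaw 10.14208096142152 F [-0.6817  3.142   3.6343] g 15.338254504313557 x [ 0.0005  0.0004 -1.    ]
to go in tool mm [ -0.0054  -0.0955 -16.0043]
```

View pics/w4.png

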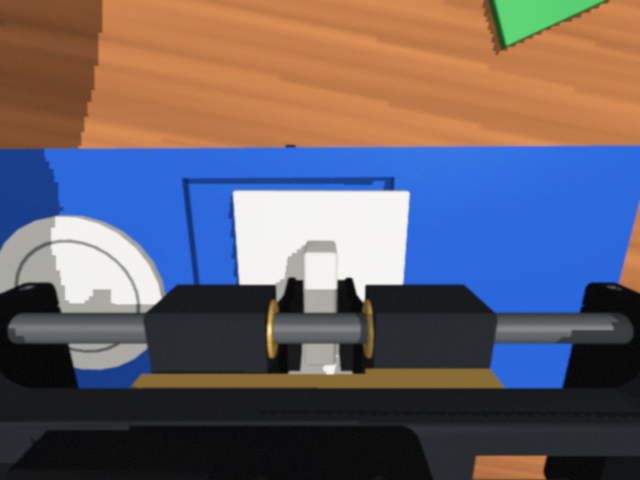

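Run:
```python
from w import *
i=vision.camera_info('wrist');s,M=tool()
f=lambda p,z:((cast(i,p,z)-s['position'])@M*1000)[:,1:]
print('recess yz',f([[184,179],[393,178]],.04));print('lid',f([[234,191],[409,191]],.046))
```

```text
t 4.2 pos [0.5769 0.0069 0.0523] yaw 10.065850596663426 F [ 1.2582 -0.0408  2.6441] g 15.6691438451745 x [ 0.0008 -0.0012 -1.    ]
recess yz [[ 60.6293 -69.8302]
 [ 61.2041  38.0095]]
lid [[ 55.1497 -42.8845]
 [ 55.2098  45.1369]]
```

Two views put the recess 14–17 mm ahead of the lid and 0–4 mm toward -tool-y. I take the middle, which is well inside the 10 mm play, then lower gently and let go.

Emit:
servo_tool([
  [[0, 0, 0, 0, -1, -8, 10], [0, 0, 0, 0, -2, -15.5, 10], [0, 0, 0, 0, -2, -15.5, 10], [0, 0, 0, 3, -2, -15.5, 10], [0, 0, 0, 6, -2, -15.5, 10]],
])

```text
time: 4.82
position: [0.5808, -0.0039, 0.0455]
tool_rot: [-1.34, 1.119, 1.341]
ft_force: [0.5, -0.1, -1.6]
grip_width: 0.181
```

Run:
```python
from w import *
tool()
b,i=grab('wrist','w5.png')
```

```text
t 4.825 pos [ 0.5808 -0.0039  0.0455] yaw 10.302609946903639 F [ 0.508  -0.1054 -1.5864] g 15.76866518348378 x [-0.0006 -0.     -1.    ]
```

View pics/w5.png

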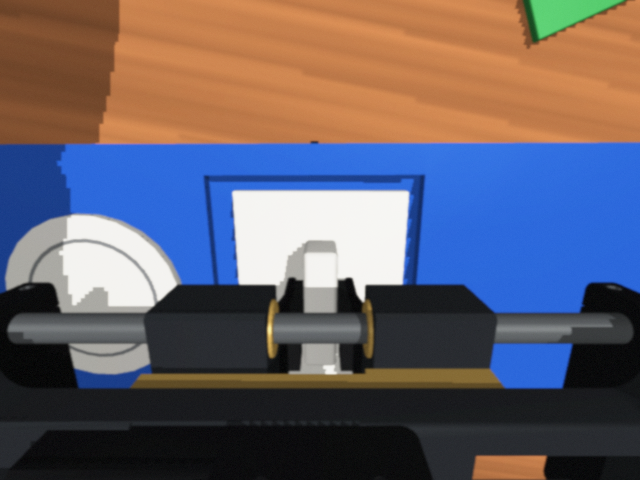

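The lid lies inside the recess outline: its edges are at columns 234–409 against 206–424 for the recess, and it has come down about 7 mm. I lower the last bit, release and retreat straight up.

Emit:
servo_tool([
  [[0, 0, 0, 1, 0, -1.5, 10], [0, 0, 0, 1, 0, -1.5, 10], [0, 0, 0, 1, 0, -1.5, 25], [0, 0, 0, 1, 0, -1.5, 40], [0, 0, 0, 1, 0, -1.5, 40]],
])

```text
time: 5.5
position: [0.5816, -0.0058, 0.0452]
tool_rot: [-1.34, 1.119, 1.34]
ft_force: [-0.6, 1.4, 0.6]
grip_width: 0.413
```

Emit:
servo_tool([
  [[0, 0, 0, -30, 0, 0, 40], [0, 0, 0, -80, 0, 0, 40], [0, 0, 0, -120, 0, 0, 40], [0, 0, 0, -120, 0, 60, 40], [0, 0, 0, -120, 0, 120, 40]],
])

```text
time: 6.12
position: [0.5604, 0.1131, 0.1662]
tool_rot: [-1.338, 1.118, 1.337]
ft_force: [0.5, 0.4, -0.8]
grip_width: 0.459
```

Emit:
servo_tool([
  [[0, 0, 0, -40, 0, 60, 40], [0, 0, 0, -60, 0, 120, 40], [0, 0, 0, -60, 0, 180, 40], [0, 0, 0, -60, 0, 180, 40]],
])

```text
time: 6.62
position: [0.5253, 0.2963, 0.2252]
tool_rot: [-1.344, 1.112, 1.349]
ft_force: [0.6, 0.2, -0.2]
grip_width: 0.458
```

Run:
```python
from w import *
tool()
im,i,b,w=measure('top','t6.png');sc,j=grab('scene','s6.png')
w2=w.copy();w2[:130]=0;w2[260:]=0;w2[:,:300]=0;w2[:,540:]=0
for k in cv2.findContours(w2,0,1)[0]:
    if cv2.contourArea(k)>400:
        t=np.zeros_like(w);cv2.fillPoly(t,[k],1)
        for z in(.038,.046):print(z,rect(i,t,z)[0],cv2.boundingRect(k))
a=cv2.resize(im[90:270,130:550],(800,343));c=cv2.resize(sc[150:420,180:500],None,fx=.95,fy=.95)
o=np.zeros((600,800,3),np.uint8);o[:343]=a;o[343:,:304]=c;
d=cv2.resize(sc[235:363,230:400],(340,256));o[343:599,330:670]=d
cv2.imwrite('pics/c6.png',o[:,:,::-1])
```

```text
t 6.625 pos [0.5253 0.2963 0.2252] yaw 10.811769941730237 F [ 0.6472  0.2486 -0.202 ] g 39.822365596126595 x [-0.0008  0.0029 -1.    ]
0.038 [579.5327  -5.1498 110.8648  90.8193  10.3769] (387, 148, 65, 71)
0.046 [577.2948  -3.8496 109.9613  90.0792  10.3769] (387, 148, 65, 71)
0.038 [ 604.3599 -122.8717   91.0719   92.7603    0.4235] (461, 143, 56, 53)
0.046 [ 601.9197 -120.6121   90.3297   92.0043    0.4238] (461, 143, 56, 53)Traceback (most recent call last):
  File "<stdin>", line 10, in <module>
ValueError: could not broadcast input array from shape (256,304,3) into shape (257,304,3)
```

Run:
```python
import cv2,numpy as np
im=cv2.imread('pics/t6.png');sc=cv2.imread('pics/s6.png')
o=np.zeros((600,800,3),np.uint8);o[:290]=cv2.resize(im[90:242,130:550],(800,290))
o[290:,:]=cv2.resize(sc[230:385,215:415],(400*2,310))
cv2.imwrite('pics/c6.png',o)
```

```text
(no output)
```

View pics/c6.png

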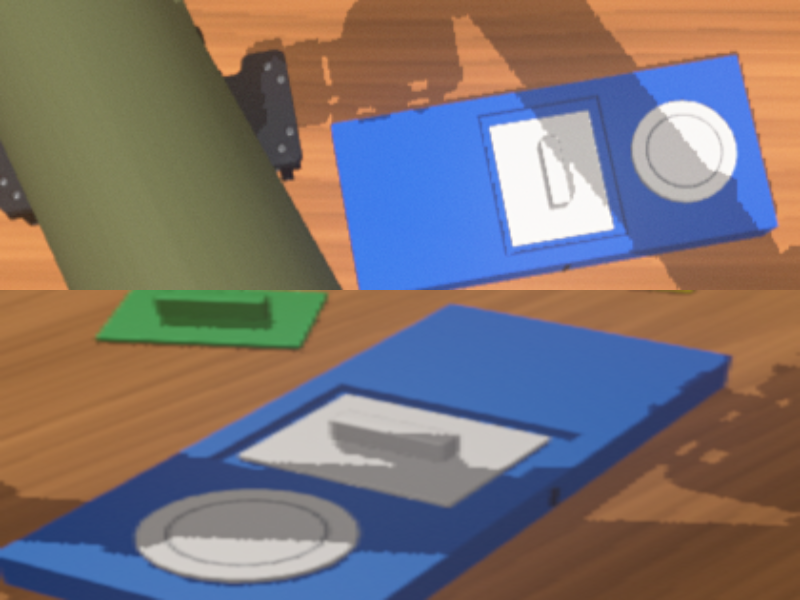

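Top and scene crops show the lid flat inside the recess with a rim of recess floor visible, and the coaster where it was. One numeric check of the tumbler, then I hand in.

Run:
```python
import cv2,numpy as np
a=cv2.imread('pics/scene0.png').astype(int);b=cv2.imread('pics/s6.png').astype(int)
d=abs(a-b).max(2);print('tumbler diff',np.median(d[155:235,430:472]),(d[155:235,430:472]>40).mean(),'coaster',np.median(d[330:375,250:305]))
t=lambda m:[cv2.boundingRect(k) for k in cv2.findContours(((m[150:182,425:480].max(2)<70)*1).astype(np.uint8),0,1)[0] if cv2.contourArea(k)>100]
print(t(a),t(b))
from bench import close_job;print(close_job())
```

```text
tumbler diff 6.0 0.0 coaster 58.0
[(11, 9, 35, 22)] [(11, 9, 35, 22)]
the job is handed in; nothing more can be done
None
```

I gripped the lid by its bar and slid it about 118 mm along the deck while turning it about 6.4° to match the rack. I then lowered it into the recess, released it and backed the gripper away. The job is handed in at about 6.7 s of robot time.

**Lid:** it lies flat in the recess, about 2 mm from the measured recess centre against 10 mm of play. Its yaw is 10.4° and the rack's is about 10.2°. Its measured size matches a lid lying at recess height, though this is a weak check on its own. The top and scene pictures show it flat.

**Bystanders:**
- **Coaster:** its outline is in the same pixels as before. The scene-camera brightness difference there failed (58), which I put down to the arm's shadow.
- **Tumbler:** it is unchanged in the scene view.

**Forces:** readings at the end of each move stayed below about 5 N.

**Disagreement:** before the drop, the wrist and top views differed by 3–4 mm on where the recess was. I aimed between them.

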